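Wedge the rocking microscope

ROBOT

A 7-joint arm with a two-finger parallel gripper is mounted at the origin on the work surface. World frame = base frame: x ahead of the robot, y to its left, z up, the work surface at z = 0. Lengths are in m, angles in degrees, forces in N, time in s.
With the tool pointing down it reaches from about 0.425 to 1.025 m from the base axis. Payload 9.4 kg.
Tool frame: the origin (TCP) lies midway between the tips of the shut fingers; the grasp point (between the pads) lies 19 mm behind it (ctrl.grasp_offset is the distance from the TCP to the grasp point, in m); y points along the fingers, x is the direction in which the jaws open and shut, and the axes are right-handed (so a half turn about y gives the same grasp; the last joint's range is limited). The gripper opens to 85 mm and grips with 20 to 120 N. Pads are 22 mm wide; open, the fingers measure 114 mm over their backs; the gripper's body (76 mm by 85 mm) begins 54 mm behind the grasp point. The pads swing forward as they close: fully open they stand 13 mm farther back than shut.
Start: joints at [59.204, 34.337, -0.143, 91.639, 0.103, 54.024, -4.572], TCP at [0.322, -0.649, 0.199] pointing down, gripper open.
Joint ranges: [-147.43, 147.43], [-19.82, 112.94], [-74.19, 73.91], [6.32, 146.72], [-59.91, 239.91], [6.04, 106.73], [-150.56, 150.56]. Speed limits (degrees/s): [127.2, 127.2, 172.46, 172.46, 180, 180, 180].

INTERFACE

Orientations are given as [roll, pitch, yaw] about the fixed x, y, z axes, in that order (R = Rz(yaw) Ry(pitch) Rx(roll)).
In Python, from station import ctrl gives the robot as it stands.
- The arm moves only by the tool arm_command, never from a script. Its arguments are lists of equal length, an entry for each row: "twist": the turn, a rotation vector about the tool's x, y, z in rad, a list of three; "linear": the shift along the tool's x, y, z in cm, a list of three; "gripper": the closure, from 0 (fully open) to 1 (shut). A call has 1 to 20 rows; each row is the pose to reach, as a shift and turn from the pose commanded when the call began, along the tool's axes at that moment; what a row does not reach only later rows make up. A row lasts 1/8 s, in which the tool goes at most 62.5 mm and 10.7 degrees, less where a joint would pass 70% of its speed; a pose out of reach is approached as far as the arm can. A call with a gripper value outside its range is refused whole. The fingers move at their own pace and stop on an object; "grip_force" is the grip in N (left out, the last holds). Time passes only in rows, so rows that repeat a pose let the fingers close. It gives the time, the measured TCP pose, the force and the opening at its end, in the units of the state.
- ctrl.observe(): the state, without advancing time (a new reading comes with each control period).
- ctrl.grab_frame(name): name is "scene" or "side" or "wrist"; returns a dict with "img" (400x640x3 uint8, red, green, blue), "range_z" (400x640 float32, m along the optical axis (not along the pixel's ray), 0 where there is no reading), "fov_y" (degrees; the focal length in pixels is half the picture's height over the tangent of half this angle, whatever the lens; pixels are square), "cx", "cy" (the principal point, pixels), "world_to_cam" (4x4, takes a point from world to camera coordinates). Camera axes: x right, y up, looking along -z (the intrinsics and any distortion apply to the point x, -y, -z); pixel columns grow to the right and rows downward; lengths in m; the calibration is good to about 2 mm. A picture is of the moment at which its call begins.
- ctrl.sign_off(): hands the job in, once; it reports no verdict.
Trained networks look in the newest picture that a camera, given by its name, has taken for a name from the list of things; names that differ only in an ending like _2 or _b are one class to them, and where a whole thing is asked for, a point or a joint stands for the part that bears it (a point fixed in the world has none). Each returns a list of dicts, best first, with "confidence" (0 to 1); they miss things now and then, are a little off and sometimes report something else, mostly with a low value. They report only what shows in the picture. A call takes as long as a camera call. They do not tell look-alikes from the thing itself.
- ctrl.search_frame(camera, name): "box" ([left, top, right, bottom] in pixels, round what is visible of it).
The state is a dict: "time": time; "qpos": joint angles; "dq": joint speeds; "tau": joint torques, N m; "position": TCP position; "orientation": TCP orientation; "contact_force": force on the tool from outside, world axes, zero at the start; "torque": the same for the moment, N m; "finger_gap": finger opening in m.
Only numpy, scipy, OpenCV 4.12 (cv2) and the standard library are available. Lean on these libraries where they do the work, as an engineer would, in place of code of your own. Each camera call takes 0.05 s, during which the arm holds its last target.

TASK

The microscope rocks because its red foot is shorter than the others. With the fingertips, push the orange wedge along the bench, thin edge first, under the red foot until the microscope stands level on its other feet and no longer rocks, and leave the wedge there. Never lift the wedge off the bench, keep the robot off the microscope, and leave the other things on the bench where they are.

Things in the scene. Friction and masses are not known exactly. Their poses are not given: they have to be found in the camera images.
- wedge: loose orange plastic wedge flat on the bench, about 110 g, 130 mm long, 60 mm wide, three black grip lines across its thick half. Origin: centre of its underside; +x points to the thin edge. It starts on the red foot's side of the microscope, thin edge roughly towards that foot, 35 to 130 mm short of it, up to about 25 mm and 9 degrees off line.
- wedge_back (a point): middle of the foot of the wedge's upright back face (65 mm behind its centre), the face to push; the face is 60 mm wide and 24.5 mm high. Axes as the wedge's.
- wedge_tip (a point): middle of the wedge's thin edge, on the bench (65 mm ahead of its centre). The edge is 1.5 mm thick; from it the top rises evenly at 10 degrees to the back. When the microscope is level, the red foot's centre stands about 37 to 46 mm back from this edge, and friction keeps the wedge there.
- short_foot (a point): lowest point of the red foot, a ball of 40 mm diameter (the other three are black) that projects 10 mm beyond both base edges at its corner. Leaning, it is 0.4 mm above the bench; level, 9 mm. The wedge may come under it from any free direction. It carries about 2 to 6 N; pushing the wedge under takes about 2 to 14 N.
- scope_base (a point): middle of the top of the microscope's white base, 190 mm square, 64 mm above the bench (underside 40 mm); does not move. x, y lie along the base's edges; the feet stand at x, y = +-85 mm, the red one at x +85, y +85. The microscope is 320 mm tall; only the feet and the eyepieces (above 200 mm, to 120 mm on the -x side) project beyond the base. The wedge starts beyond its +y edge.
- scope (a joint): lean of the microscope, rad, about the line through the two black feet next to the red one, which do not slide: 0 = level, all black feet on the bench (a hard stop: the wedge jams and the push force climbs steadily); 0.072 = leaning fully on the red foot, to which it falls back by its own weight. It rocks freely between.
- dish: loose closed culture dish, green inside, 92 mm diameter, 17 mm high; origin: centre of its underside. Bystander.
- dish_stack: loose stack of closed culture dishes in one piece, 92 mm diameter, 51 mm high; origin: centre of the underside. Bystander.
- slide_box: loose blue slide box 85 x 60 x 32 mm (x, y, z); origin: centre of the underside. Bystander.
- bottle: loose amber bottle, 60 mm diameter, 130 mm high; origin: centre of the underside. Bystander.
- beaker: loose open glass beaker, 70 mm diameter, 85 mm high; origin: centre of the underside. Bystander.
- forceps: loose steel forceps, 125 mm long (x), 10 mm wide, 4 mm high, lying on the bench; origin: centre of the underside. Bystander.
Things that resemble listed ones, but are neither listed nor needed, are in the scene too. Leave any pink or turquoise look-alike of the wedge alone.

How it is judged (in metres and radians):
At the end, for the whole second after the job is handed in: The microscope is level (lean under 0.008 rad, about 1 mm at the red foot) and still, the red foot rests on the wedge (over 0.8 N), and the wedge lies flat on the bench, at rest, with its centre within 65 mm of the foot (value of joint scope below 0.008 rad and contact force between wedge and scope above 0.8 N and horizontal distance between wedge and short_foot below 0.065 m and angle between wedge's own z axis and vertical below 0.05 rad and linear speed of wedge below 0.01 m/s and angular speed of scope below 0.03 rad/s); the robot touches nothing.
It fails at once if the wedge is lifted off the bench or tipped (height (world z) of wedge above 0.008 m or angle between wedge's own z axis and vertical above 0.15 rad).
It fails at once if the robot leans on or pushes the microscope (over 3 N) (contact force between any of the fingers, the arm and scope above 3 N).
It fails at once if a bystander is moved by more than 15 mm (distance of any of dish, dish_stack, slide_box, bottle, beaker, forceps from where it was at the start of the episode above 0.015 m).
It also fails if it takes over 58 s, if anything falls off the work surface, if the arm or the gripper's body presses on something with over 40 N, if the wrist force passes 120 N, or if a joint passes its speed limit or range.

## Working session

There is one attempt and no reset: what is moved stays moved. The work goes in short steps, Python scripts to look and compute and a tool call to move; the robot and the scene stay as the last step left them, time stands still between calls to the robot, and variables do not carry over. Pictures are saved under pics/ and viewed, and the job is handed in when it is done.

Besides the shell and the picture viewer there is one more tool, called after ">>>" by a JSON object that holds its "method" and its "body". arm_command: Moves the arm, as the interface text tells. Its arguments: {"type":"object","properties":{"twist":{"type":"array","items":{"type":"array","items":{"type":"number"}}},"linear":{"type":"array","items":{"type":"array","items":{"type":"number"}}},"gripper":{"type":"array","items":{"type":"number"}},"grip_force":{"type":"number"}},"required":["twist","linear","gripper"]}

```bash
mkdir -p pics; cat > h.py <<'E'
import numpy as np, cv2
from station import ctrl
def grab(n,save=None):
    f=ctrl.grab_frame(n)
    if save: cv2.imwrite('pics/'+save,cv2.cvtColor(f['img'],cv2.COLOR_RGB2BGR))
    return f
def foc(f): return 200/np.tan(np.radians(f['fov_y'])/2)
def pts(f):
    F=foc(f); v,u=np.mgrid[0:400,0:640]; z=f['range_z']
    P=np.stack([(u-f['cx'])/F*z,-(v-f['cy'])/F*z,-z],-1)
    T=np.linalg.inv(f['world_to_cam']); return P@T[:3,:3].T+T[:3,3]
E
python3 - <<'E'
from h import *
for n in ['scene','side','wrist']:
    f=grab(n,n+'0.png'); print(n,[k for k in f],f['fov_y'],f['cx'],f['cy'],np.round(np.linalg.inv(f['world_to_cam']),3).tolist())
    np.savez('pics/'+n+'0.npz',**{k:v for k,v in f.items()})
    for t in ['wedge','scope','short_foot','dish','dish_stack','slide_box','bottle','beaker','forceps']:
        print(t,[(np.round(d['box']).tolist(),round(d['confidence'],2)) for d in ctrl.search_frame(n,t)][:4])
s=ctrl.observe(); print(s)
E
```

```text
scene ['img', 'range_z', 'fov_y', 'cx', 'cy', 'world_to_cam'] 56.66046247268892 313.88443836155574 199.79983284466914 [[-0.128, -0.733, 0.668, 1.028], [0.992, -0.105, 0.074, -0.029], [0.016, 0.672, 0.741, 0.654], [0.0, 0.0, 0.0, 1.0]]
wedge [([385.0, 174.0, 443.0, 204.0], 0.82), ([374.0, 217.0, 438.0, 244.0], 0.61), ([406.0, 280.0, 479.0, 320.0], 0.57)]
scope [([268.0, 51.0, 367.0, 234.0], 0.66)]
short_foot [([266.0, 54.0, 366.0, 237.0], 0.83), ([269.0, 265.0, 320.0, 307.0], 0.43)]
dish [([268.0, 264.0, 322.0, 308.0], 0.94)]
dish_stack [([168.0, 141.0, 207.0, 178.0], 0.65)]
slide_box [([331.0, 269.0, 379.0, 304.0], 0.65)]
bottle [([101.0, 202.0, 146.0, 262.0], 0.78)]
beaker [([157.0, 167.0, 187.0, 212.0], 0.76), ([269.0, 266.0, 320.0, 307.0], 0.61), ([251.0, 189.0, 258.0, 197.0], 0.57)]
forceps []
side ['img', 'range_z', 'fov_y', 'cx', 'cy', 'world_to_cam'] 46.09625809354969 316.15897410273124 201.91932881791726 [[-0.368, 0.854, -0.367, 0.135], [-0.93, -0.342, 0.136, 0.059], [-0.01, 0.391, 0.92, 1.074], [0.0, 0.0, 0.0, 1.0]]
wedge [([217.0, 297.0, 280.0, 331.0], 0.68), ([166.0, 179.0
[... 850 characters left out ...]
[]
beaker []
forceps []
{'time': 1.5, 'qpos': array([59.20432573, 34.33639318, -0.14297714, 91.63851059,  0.10373744,
       54.02548472, -4.57255653]), 'dq': array([-0.08596534,  0.05220564, -0.05151096,  0.00245187,  0.04270142,
       -0.02855054,  0.02812664]), 'tau': array([ 1.06580112e-03, -7.76205683e+01,  1.56416293e+00, -2.58374476e+01,
        1.24745219e-02,  2.08724407e-03, -9.30307991e-07]), 'position': array([ 0.32235818, -0.64938878,  0.19928925]), 'orientation': array([-9.00033164e+01, -1.23192603e-07, -6.35978818e+01]), 'contact_force': array([ 0.45850379, -0.07070331, -0.87496459]), 'torque': array([ 0.00834232, -0.00359567,  0.07344334]), 'finger_gap': 0.08545207311222669}
```

View pics/scene0.png

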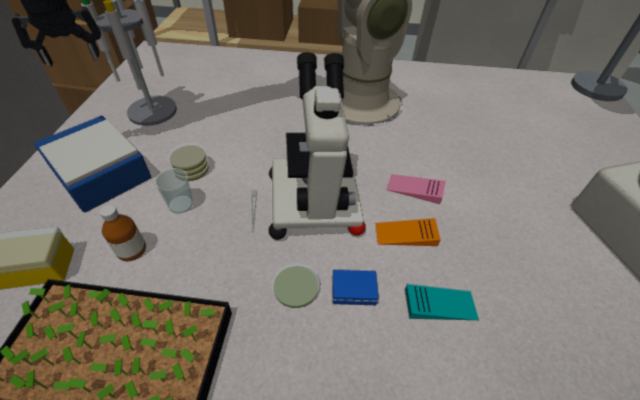

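View pics/side0.png

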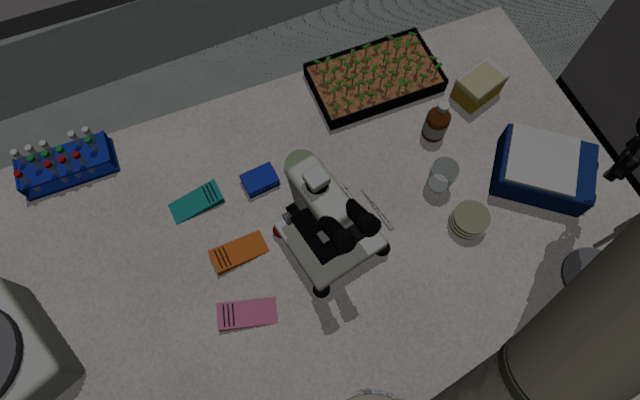

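The scene view shows the orange wedge at (408,232) and the red foot at (357,228), with pink and turquoise look-alikes on either side. The side view has the wedge at (238,252) and the foot at (277,231). Next I'll measure them.

```bash
python3 - <<'E'
from h import *
for n in ['scene','side']:
    f=dict(np.load(f'pics/{n}0.npz')); P=pts(f)
    hsv=cv2.cvtColor(f['img'],cv2.COLOR_RGB2HSV); H,S,V=[hsv[...,i].astype(int) for i in range(3)]
    print(n)
    box={'scene':(368,205,450,255),'side':(195,220,285,285)}[n]
    rb={'scene':(340,212,372,242),'side':(265,215,290,245)}[n]
    def m(cond,b):
        k=np.zeros(H.shape,bool); k[b[1]:b[3],b[0]:b[2]]=1; return k&cond
    o=m((H>=8)&(H<=25)&(S>180)&(V>60),box)
    r=m(((H<=5)|(H>=174))&(S>150)&(V>50),rb)
    # fill black lines
    oc=cv2.morphologyEx(o.astype(np.uint8),cv2.MORPH_CLOSE,np.ones((9,9)))>0
    Q=P[oc&(f['range_z']>0)]
    print(len(Q),'z',np.percentile(Q[:,2],[1,10,50,90,99]).round(4))
    hi=Q[(Q[:,2]>-.01)]
    rect=cv2.minAreaRect((hi[:,:2]*1000).astype(np.float32)); print('rect',rect, cv2.boxPoints(rect).round(0).tolist())
    # plane fit on top
    A=np.c_[hi[:,:2],np.ones(len(hi))]
    w=np.ones(len(hi),bool)
    for _ in range(8):
        c=np.linalg.lstsq(A[w],hi[w,2],rcond=None)[0]; e=hi[:,2]-A@c; w=abs(e)<.003
    print('grad',c, np.degrees(np.arctan(np.hypot(*c[:2]))), 'dir down',np.degrees(np.arctan2(-c[1],-c[0])), w.mean())
    R=P[r&(f['range_z']>0)]
    # sphere fit r=20
    from scipy.optimize import least_squares
    C=np.linalg.inv(f['world_to_cam'])[:3,3]
    g=lambda x:np.linalg.norm(R-x,axis=1)-.02
    x0=R.mean(0); d=(x0-C)/np.linalg.norm(x0-C); s=least_squares(g,x0+d*.015,loss='soft_l1',f_scale=.002)
    print('red',len(R),R.mean(0),s.x,np.std(g(s.x)))
    # bench
    b=P[(abs(P[...,2])<.03)&(f['range_z']>0)]; print('bench z',np.median(b[:,2]))
    # base top: z ~.064 white
    # bases of objects
E
```

```text
scene
1436 z [0.0011 0.0043 0.0126 0.0222 0.025 ]
rect ((511.91790771484375, 117.99150085449219), (59.99988555908203, 127.576416015625), 5.058304786682129) [[476.0, 179.0], [488.0, 52.0], [547.0, 57.0], [536.0, 184.0]]
grad [-0.02151256  0.17610263  0.00344356] 10.060266782633663 dir down -83.03530106781102 0.8976323119777159
red 121 [0.53452267 0.00975779 0.02757747] [0.51970503 0.00742927 0.02040598] 0.0009487231739411801
bench z 0.00026183491904985257
side
1298 z [0.0008 0.0046 0.014  0.0228 0.0265]
rect ((509.28729248046875, 118.0759506225586), (59.08395004272461, 126.07819366455078), 5.307051658630371) [[474.0, 178.0], [486.0, 53.0], [545.0, 58.0], [533.0, 184.0]]
grad [-0.01786279  0.17581936  0.00203421] 10.022084634997013 dir down -84.1988047110196 0.8482280431432974
red 30 [0.51576671 0.02225661 0.02942743] [0.52028381 0.00554299 0.02335638] 0.0011131979991241287
bench z 0.0006983050718163408
```

```bash
python3 - <<'E'
from h import *
# base top & object positions
for n in ['scene','side']:
    f=dict(np.load(f'pics/{n}0.npz')); P=pts(f)
    ok=f['range_z']>0
    b={'scene':(255,150,375,245),'side':(262,150,400,300)}[n]
    k=np.zeros(ok.shape,bool);k[b[1]:b[3],b[0]:b[2]]=1
    Q=P[ok&k&(P[...,2]>.055)&(P[...,2]<.075)]
    rect=cv2.minAreaRect((Q[:,:2]*1000).astype(np.float32)); print(n,rect,cv2.boxPoints(rect).round(0).tolist())
    for nm,bb in {'scene':{'slide':(328,265,382,308),'dish':(268,262,322,310)},'side':{'slide':(235,158,282,200),'dish':(283,145,318,175)}}[n].items():
        k=np.zeros(ok.shape,bool);k[bb[1]:bb[3],bb[0]:bb[2]]=1
        Q=P[ok&k&(P[...,2]>.012)&(P[...,2]<.04)]; print(nm,Q.min(0).round(3),Q.max(0).round(3))
E
```

```text
scene ((457.71551513671875, -92.00214385986328), (188.52003479003906, 191.36428833007812), 12.634860038757324) [[345.0, -19.0], [387.0, -206.0], [571.0, -165.0], [529.0, 22.0]]
slide [ 0.632 -0.034  0.012] [0.701 0.056 0.035]
dish [ 0.627 -0.147  0.012] [ 0.719 -0.056  0.02 ]
side ((454.9336242675781, -91.64032745361328), (189.0693359375, 191.5296630859375), 11.883919715881348) [[343.0, -17.0], [382.0, -205.0], [567.0, -166.0], [528.0, 22.0]]
slide [ 0.63  -0.033  0.012] [0.699 0.055 0.038]
dish [ 0.663 -0.147  0.012] [ 0.72  -0.057  0.023]
```

```bash
python3 - <<'E'
from h import *
G=np.zeros((14,20))
for n in ['scene','side']:
    f=dict(np.load(f'pics/{n}0.npz')); P=pts(f); Q=P[f['range_z']>0]
    i=((Q[:,0]-0.1)/.06).astype(int); j=((Q[:,1]+.8)/.06).astype(int)
    k=(Q[:,0]>.1)&(Q[:,1]>-.8)&(i<14)&(j<20)
    np.maximum.at(G,(i[k],j[k]),Q[k,2])
print('cols y from',np.round(-.8+.06*np.arange(20),2))
for a in range(14): print(round(.1+.06*a,2),(G[a]*1000).astype(int))
E
```

```text
cols y from [-0.8  -0.74 -0.68 -0.62 -0.56 -0.5  -0.44 -0.38 -0.32 -0.26 -0.2  -0.14
 -0.08 -0.02  0.04  0.1   0.16  0.22  0.28  0.34]
0.1 [  3  14 311 313 311   5   6   5   6 716 704 585  18  14  13   5   3   2
   3   3]
0.16 [  4 316 320 330  16   7   7   5   6 714   7   6   6   6   6   6   5   6
   3   3]
0.22 [  6   7  15 305   6   6   6   6   6   5   6   6   5   6   6   7   6   7
   6   6]
0.28 [  6 346 356 377   7  51  57   5   6   6   5 296 302  28   7  17  13   7
   7   6]
0.34 [ 83 349 384 382  96  57  56  54   7  69 320 330 327  67   9  20  28   7
   6   6]
0.4 [ 85  97  97  97  97  54  56   6   6  42 164 307 297  66   6  14  29   6
   7   5]
0.46 [  5  97  97  98  96   8  88  89   6   8 160 321 321 153  15  25  28   6
   5   8]
0.52 [  7   8  95  97   8   5  89  86   7   8  69 284 284 122  14  24  29   6
   6   6]
0.58 [  7   6   5   6   6 135 103   6   6   6   7  19  35  37  35   5  14   6
   7   5]
0.64 [  8  80  83  82  79 133  98   6   7   6  19  22  37  38  36  30  21  10
   6   5]
0.7 [ 6 75 83 83 81 70 71 60 66 50  6 22 28  6  6 26 18  6  7  8]
0.76 [ 6  5  7  6 80 79 79 80 80 78  6  7  6  7  5  6  6  7  7  6]
0.82 [  6   6   7   6  66  81  81  75  74  81   7   7   5   8   8   8   6   8
  61 106]
0.88 [  6   6   7   6  70  82  81  79  70  76   7   6   7   8   6   6   7   6
  62 106]
```

>>> {"method": "arm_command", "body": {"twist": [[0,0,0],[0,0,0],[0,0,0],[0,0,0],[0,0,0],[0,0,0]], "linear": [[0,-6,0],[0,-12,0],[0,-18,0],[0,-24,0],[0,-27,0],[0,-27,0]], "gripper": [0.6,0.6,0.6,0.6,0.6,0.6]}}

```text
time: 2.25
position: [0.3226, -0.65, 0.4724]
orientation: [-90.0, -0.3, -63.6]
contact_force: [-0.6, -0.4, -0.4]
finger_gap: 0.0339
```

```bash
cat >> h.py <<'E'
from scipy.spatial.transform import Rotation as Ro
def st():
    s=ctrl.observe(); R=Ro.from_euler('xyz',s['orientation'],degrees=True); return s,R
def to(p,yaw,roll=-90):
    s,R=st(); T=Ro.from_euler('xyz',[roll,0,yaw],degrees=True)
    return (R.inv().apply(np.array(p)-s['position'])*100).round(2),(R.inv()*T).as_rotvec().round(4)
E
python3 - <<'E'
from h import *
s,R=st(); print(s['time'],s['position'],s['orientation'],s['qpos'].round(1),s['finger_gap'])
for p in [(.56,-.3,.47),(.60,0,.47),(.50,.235,.47),(.50,.235,.15)]: print(p,to(p,5.3))
E
```

```text
2.25 [ 0.32263528 -0.65000139  0.47239827] [-89.98682197  -0.28988433 -63.60254973] [58.5 25.7  1.1 68.9 -0.5 85.1 -4.1] 0.03390694652196608
(0.56, -0.3, 0.47) (array([-20.8 ,   0.14,  36.82]), array([ 0.0028, -1.2026,  0.0046]))
(0.6, 0, 0.47) (array([-4.589e+01,  2.000e-02,  5.374e+01]), array([ 0.0028, -1.2026,  0.0046]))
(0.5, 0.235, 0.47) (array([-71.39,  -0.11,  55.23]), array([ 0.0028, -1.2026,  0.0046]))
(0.5, 0.235, 0.15) (array([-71.55,  31.89,  55.23]), array([ 0.0028, -1.2026,  0.0046]))
```

>>> {"method": "arm_command", "body": {"twist": [[0,-0.1,0],[0,-0.2,0],[0,-0.3,0],[0,-0.4,0],[0,-0.5,0],[0,-0.6,0],[0,-0.65,0],[0,-0.7,0],[0,-0.8,0],[0,-0.9,0],[0,-0.95,0],[0,-1.0,0],[0,-1.05,0],[0,-1.1,0],[0,-1.15,0],[0,-1.2,0],[0,-1.2,0],[0,-1.2,0],[0,-1.2,0],[0,-1.2,0]], "linear": [[-3,0,5.3],[-6,0,10.5],[-9,0,16],[-12,0,21],[-15,0,26.5],[-18,0,32],[-21,0,37],[-25,0,40],[-29.5,0,43],[-33.5,0,45.5],[-37.5,0,48],[-42,0,51],[-46,0,54],[-52,0,54],[-58,0,54.5],[-64,0,55],[-70,0,55],[-71.4,0,55.2],[-71.4,0,55.2],[-71.4,0,55.2]], "gripper": [0.7,0.7,0.7,0.7,0.7,0.7,0.7,0.7,0.7,0.7,0.7,0.7,0.7,0.7,0.7,0.7,0.7,0.7,0.7,0.7]}}

```text
time: 4.75
position: [0.5002, 0.2337, 0.4685]
orientation: [-90.1, 0.0, 5.0]
contact_force: [-0.1, -0.4, 0.9]
finger_gap: 0.0255
```

```bash
python3 - <<'E'
from h import *
s,R=st(); print(s['time'],s['position'],s['orientation'],s['qpos'].round(1),s['finger_gap'])
f=grab('wrist','wrist1.png')
for p in [(.503,.225,.15),(.503,.225,.02)]: print(p,to(p,5.3))
E
```

```text
4.75 [0.50024415 0.23373368 0.46854721] [-9.00588463e+01  4.71734767e-02  5.01514716e+00] [ -4.9  12.9 -33.3  90.2   7.2  79.2 -33.9] 0.02548758798495638
(0.503, 0.225, 0.15) (array([ 0.22, 31.87, -0.86]), array([ 0.0009, -0.0053, -0.0007]))
(0.503, 0.225, 0.02) (array([ 0.23, 44.87, -0.85]), array([ 0.0009, -0.0053, -0.0007]))
```

View pics/wrist1.png

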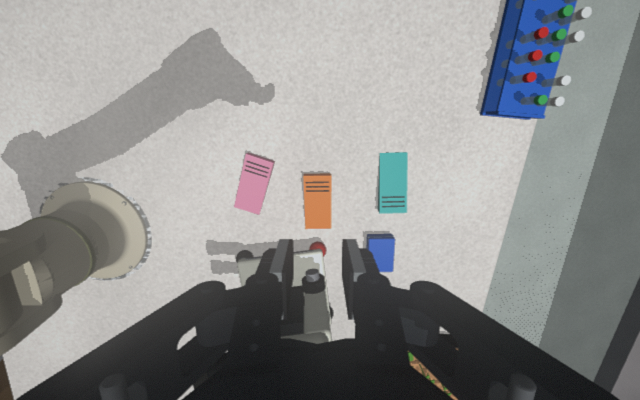

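The wrist view shows the wedge at (317,200) in line with the red foot at (317,248). The fingers sit side by side, and both look-alikes are clear of the lane. I'll measure from this view too.

```bash
cat >> h.py <<'E'
def wedge(f,box):
    P=pts(f); hsv=cv2.cvtColor(f['img'],cv2.COLOR_RGB2HSV); H,S,V=[hsv[...,i].astype(int) for i in range(3)]
    k=np.zeros(H.shape,bool); k[box[1]:box[3],box[0]:box[2]]=1
    o=k&(H>=7)&(H<=25)&(S>140)&(V>60)
    oc=cv2.morphologyEx(o.astype(np.uint8),cv2.MORPH_CLOSE,np.ones((9,9)))>0
    Q=P[oc&(f['range_z']>0)]; Q=Q[(Q[:,2]>-.01)&(Q[:,2]<.032)]
    return cv2.minAreaRect((Q[:,:2]*1000).astype(np.float32)),Q
E
python3 - <<'E'
from h import *
from scipy.optimize import least_squares
f=grab('wrist')
r,Q=wedge(f,(295,165,340,235)); print(r,cv2.boxPoints(r).round(1).tolist())
P=pts(f); I=f['img'].astype(int); k=np.zeros(I.shape[:2],bool); k[235:262,302:332]=1
R=P[k&(I[...,0]>1.8*I[...,1])&(I[...,0]>1.8*I[...,2])&(f['range_z']>0)]
s=least_squares(lambda x:np.linalg.norm(R-x,axis=1)-.02,R.mean(0)+[0,-.005,-.015],loss='soft_l1',f_scale=.002); print(len(R),s.x)
E
```

```text
((508.9521484375, 118.94486999511719), (54.72764205932617, 126.74420166015625), 6.040030479431152) [[475.1000061035156, 179.10000610351562], [488.3999938964844, 53.0], [542.7999877929688, 58.79999923706055], [529.5, 184.8000030517578]]
47 [0.52002438 0.00804851 0.01954014]
```

>>> {"method": "arm_command", "body": {"twist": [[0,0,0],[0,0,0],[0,0,0],[0,0,0],[0,0,0],[0,0,0],[0,0,0],[0,0,0],[0,0,0],[0,0,0]], "linear": [[0,6,0],[0,12,0],[0,18,0],[0,24,0],[0,30,0],[0,36,0],[0,40,0],[0,42,0],[0,42,0],[0,42,0]], "gripper": [0.7,0.7,0.7,0.7,0.7,0.7,0.7,0.7,0.7,0.7]}}

```text
time: 6.1
position: [0.5, 0.2354, 0.0499]
orientation: [-90.0, -0.0, 5.1]
contact_force: [0.7, -0.6, 0.5]
finger_gap: 0.0254
```

>>> {"method": "arm_command", "body": {"twist": [[0,-0.005,0],[0,-0.005,0],[0,-0.005,0],[0,-0.005,0],[0,-0.005,0],[0,-0.005,0],[0,-0.005,0],[0,-0.005,0]], "linear": [[-0.1,2,0],[-0.1,3.5,0],[-0.1,4.3,0],[-0.1,4.3,0],[-0.1,4.3,-1],[-0.1,4.3,-2],[-0.1,4.3,-2.5],[-0.1,4.3,-2.5]], "gripper": [0.7,0.7,0.7,0.7,0.7,0.7,0.7,0.7]}}

```text
time: 7.1
position: [0.5007, 0.2098, 0.0064]
orientation: [-90.0, -0.0, 5.4]
contact_force: [0.3, -0.3, -0.1]
finger_gap: 0.0254
```

```bash
python3 - <<'E'
from h import *
s,R=st(); print(s['time'],s['position'],s['orientation'],s['contact_force'])
f=grab('wrist','wrist2.png'); g=grab('scene','scene2.png')
E
```

```text
7.1 [0.50074898 0.20984231 0.00641379] [-9.00085646e+01 -6.66984449e-03  5.37588673e+00] [ 0.3120443  -0.27508783 -0.12255001]
```

View pics/scene2.png

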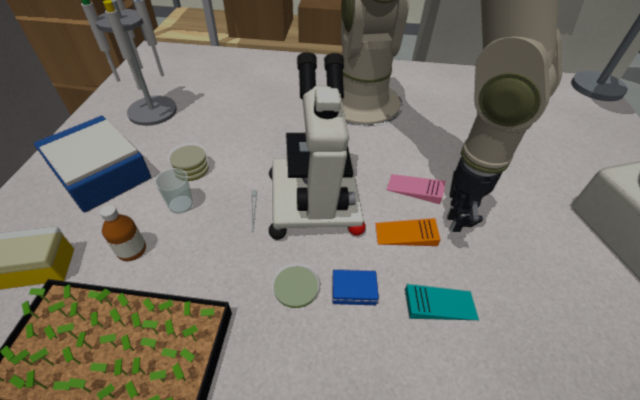

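View pics/wrist2.png

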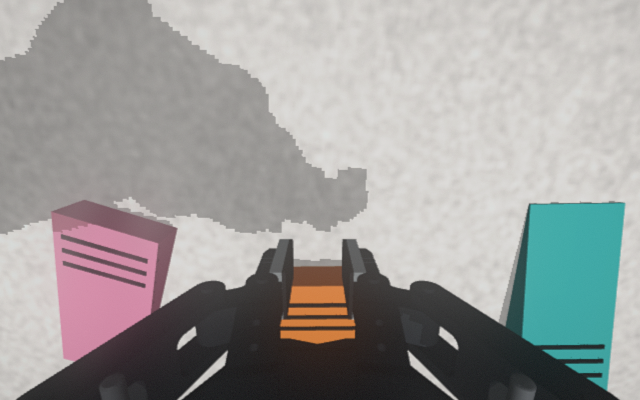

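>>> {"method": "arm_command", "body": {"twist": [[0,0,0],[0,0,0],[0,0,0],[0,0,0],[0,0,0],[0,0,0],[0,0,0],[0,0,0],[0,0,0],[0,0,0],[0,0,0],[0,0,0]], "linear": [[0,0,-0.6],[0,0,-1.2],[0,0,-1.6],[0,0,-2],[0,0,-2.5],[0,0,-3],[0,0,-3.5],[0,0,-4],[0,0,-4.5],[0,0,-5],[0,0,-5.2],[0,0,-5.2]], "gripper": [0.7,0.7,0.7,0.7,0.7,0.7,0.7,0.7,0.7,0.7,0.7,0.7]}}

```text
time: 8.7
position: [0.5055, 0.1587, 0.0063]
orientation: [-90.0, 0.0, 5.4]
contact_force: [1.1, 0.3, 0.4]
finger_gap: 0.0256
```

```bash
python3 - <<'E'
from h import *
s,R=st(); print(s['time'],s['position'],s['orientation'],s['contact_force'])
g=grab('scene'); I=cv2.cvtColor(g['img'],cv2.COLOR_RGB2BGR)
cv2.imwrite('pics/scene3.png',cv2.resize(I[140:320,280:500],None,fx=3,fy=3,interpolation=cv2.INTER_CUBIC))
r,Q=wedge(g,(340,205,450,255)); print(r,cv2.boxPoints(r).round(1).tolist())
E
```

```text
8.7 [0.50547603 0.15871887 0.00626838] [-8.99995292e+01  2.22449910e-03  5.43253715e+00] [1.12270915 0.32362121 0.37174054]
((511.7836608886719, 117.74848937988281), (60.38395690917969, 128.90872192382812), 5.597846508026123) [[475.3999938964844, 179.0], [488.0, 50.70000076293945], [548.0999755859375, 56.5], [535.5, 184.8000030517578]]
```

View pics/scene3.png

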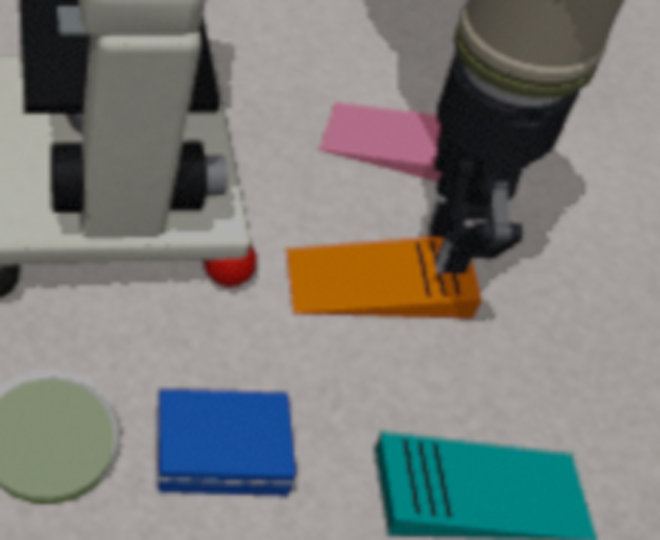

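```bash
python3 - <<'E'
from h import *
s,R=st(); print(s['time'],s['position'],s['contact_force'],s['torque'])
f=grab('wrist','wrist4.png'); P=pts(f)
I=f['img'].astype(int); dark=(I.max(2)<110)
k=np.zeros(dark.shape,bool);k[225:330,240:395]=1
Q=P[k&dark&(f['range_z']>0)]
loc=R.inv().apply(Q-s['position'])
print('tool-frame min/max',loc.min(0),loc.max(0)); 
i=np.argsort(-loc[:,1])[:15]; print(loc[i].round(3).tolist())
for n in['side']:
    g=grab(n); J=cv2.cvtColor(g['img'],cv2.COLOR_RGB2BGR); cv2.imwrite('pics/side4.png',cv2.resize(J[160:310,140:340],None,fx=4,fy=4,interpolation=cv2.INTER_CUBIC)[:600,:800])
r,Q=wedge(g,(195,200,300,285)); print(r,cv2.boxPoints(r).round(1).tolist())
E
```

```text
8.75 [0.50549764 0.1589505  0.00626895] [-0.09685486 -0.96642876  0.33745951] [ 0.00185606  0.00421146 -0.05408906]
tool-frame min/max [-0.03039848 -0.10933887 -0.01238778] [ 0.02950817 -0.01014694  0.01898546]
[[0.007, -0.01, -0.01], [-0.013, -0.01, -0.011], [-0.014, -0.01, -0.012], [0.006, -0.01, -0.011], [-0.001, -0.01, -0.012], [-0.011, -0.011, -0.012], [0.006, -0.011, -0.012], [-0.006, -0.011, -0.012], [0.006, -0.011, -0.01], [0.014, -0.011, -0.011], [-0.004, -0.011, -0.01], [-0.0, -0.011, -0.011], [0.004, -0.011, -0.012], [0.004, -0.011, -0.01], [-0.014, -0.011, -0.012]]
((506.4923400878906, 146.18833923339844), (60.47159957885742, 74.05393981933594), 8.409122467041016) [[471.20001220703125, 178.39999389648438], [482.0, 105.0999984741211], [541.7999877929688, 114.0], [531.0, 187.1999969482422]]
```

View pics/wrist4.png

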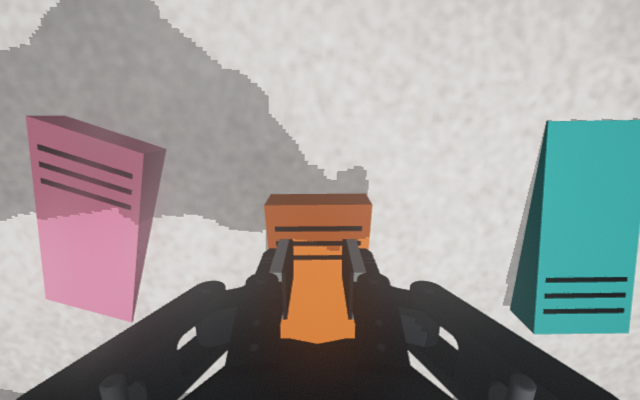

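View pics/side4.png

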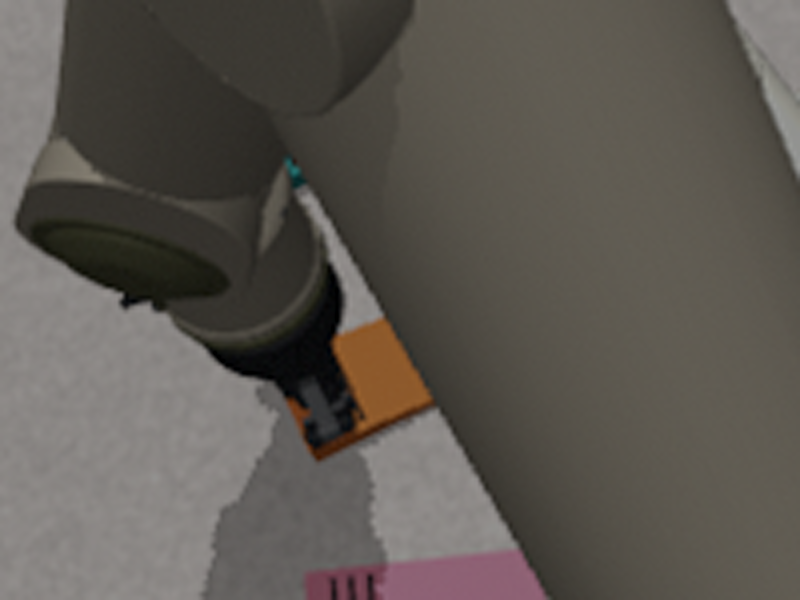

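```bash
python3 - <<'E'
from h import *
s,R=st()
f=grab('wrist'); P=pts(f)
loc=R.inv().apply((P-s['position']).reshape(-1,3)).reshape(P.shape)
for v in range(234,330,8):
    print(v,[(u,*(loc[v,u]*1000).round(0).astype(int),f['img'][v,u].tolist()) for u in (268,276,283,288,350,357,364)])
print(s['position'])
E
```

```text
234 [(268, np.int64(-29), np.int64(-14), np.int64(5), [174, 104, 69]), (276, np.int64(-24), np.int64(-14), np.int64(5), [174, 104, 69]), (283, np.int64(-20), np.int64(-13), np.int64(5), [175, 104, 67]), (288, np.int64(-17), np.int64(-14), np.int64(5), [174, 103, 66]), (350, np.int64(19), np.int64(-13), np.int64(5), [174, 103, 66]), (357, np.int64(23), np.int64(-14), np.int64(5), [176, 105, 69]), (364, np.int64(27), np.int64(-14), np.int64(5), [175, 107, 72])]
242 [(268, np.int64(-29), np.int64(-13), np.int64(0), [174, 108, 78]), (276, np.int64(-25), np.int64(-12), np.int64(0), [93, 69, 59]), (283, np.int64(-17), np.int64(-39), np.int64(12), [99, 95, 94]), (288, np.int64(-15), np.int64(-40), np.int64(12), [85, 78, 75]), (350, np.int64(16), np.int64(-40), np.int64(12), [100, 94, 93]), (357, np.int64(23), np.int64(-13), np.int64(0), [81, 74, 73]), (364, np.int64(27), np.int64(-13), np.int64(0), [219, 140, 82])]
250 [(268, np.int64(-25), np.int64(-38), np.int64(7), [73, 62, 60]), (276, np.int64(-19), np.int64(-49), np.int64(12), [92, 88, 88]), (283, np.int64(-16), np.int64(-49), np.int64
[... 3737 characters left out ...]
62]), (350, np.int64(13), np.int64(-69), np.int64(-8), [67, 52, 46]), (357, np.int64(11), np.int64(-103), np.int64(18), [63, 47, 41]), (364, np.int64(13), np.int64(-102), np.int64(17), [58, 44, 41])]
322 [(268, np.int64(-14), np.int64(-106), np.int64(18), [55, 46, 42]), (276, np.int64(-12), np.int64(-105), np.int64(17), [55, 41, 36]), (283, np.int64(-24), np.int64(-2), np.int64(-64), [216, 132, 66]), (288, np.int64(-20), np.int64(-1), np.int64(-65), [215, 132, 66]), (350, np.int64(22), np.int64(0), np.int64(-66), [216, 132, 67]), (357, np.int64(11), np.int64(-105), np.int64(17), [58, 43, 36]), (364, np.int64(12), np.int64(-106), np.int64(18), [57, 43, 38])]
[0.50546266 0.15909932 0.00625441]
```

The fingers went over the wedge without touching it. In the wrist depth the fingertips sit about 30 mm above the reported TCP, so that height can't be trusted. I'll back off and re-measure the tips behind the wedge.

>>> {"method": "arm_command", "body": {"twist": [[0,0,0],[0,0,0],[0,0,0],[0,0,0],[0,0,0]], "linear": [[0,-0.5,1],[0,-0.5,4],[0,-0.5,7],[0,-0.5,7],[0,-0.5,7]], "gripper": [0.7,0.7,0.7,0.7,0.7]}}

```text
time: 9.52
position: [0.4986, 0.2285, 0.0113]
orientation: [-90.0, 0.0, 5.5]
contact_force: [0.1, -0.2, -0.1]
finger_gap: 0.0254
```

```bash
python3 - <<'E'
from h import *
s,R=st(); print(s['time'],s['position'],s['contact_force'],s['finger_gap'])
T=np.linalg.inv
f=grab('wrist'); P=pts(f); W=np.linalg.inv(f['world_to_cam']); print('cam in tool',R.inv().apply(W[:3,3]-s['position']))
loc=R.inv().apply((P-s['position']).reshape(-1,3)).reshape(P.shape)
for u in (283,354):
    for v in range(232,250,2): print(u,v,(loc[v,u]*1000).round(0),(P[v,u]*1000).round(0),f['img'][v,u])
g=grab('scene'); J=cv2.cvtColor(g['img'],cv2.COLOR_RGB2BGR); cv2.imwrite('pics/scene5.png',cv2.resize(J[140:280,400:560],None,fx=4,fy=4,interpolation=cv2.INTER_CUBIC))
Q=pts(g); k=np.zeros(Q.shape[:2],bool);k[150:250,430:520]=1
I=g['img'].astype(int)
m=k&(I.max(2)<90)&(g['range_z']>0)&(Q[...,2]>.012)
q=Q[m]; i=np.argsort(q[:,2])[:10]; vu=np.argwhere(m)[i]; print('scene lowest',q[i].round(3).tolist(),vu.tolist())
E
```

```text
9.525 [0.49858099 0.22847459 0.01134304] [ 0.06037682 -0.21774638 -0.10088043] 0.025385724175764148
cam in tool [-0.00029739 -0.17350481  0.07141548]
283 232 [-23.  12.  -4.] [476. 223.  -0.] [206 202 200]
283 234 [-23.  12.  -5.] [476. 221.  -1.] [208 205 201]
283 236 [-23.  12.  -7.] [476. 219.  -1.] [207 204 201]
283 238 [-24.  14.  -9.] [476. 217.  -2.] [197 194 191]
283 240 [-17. -36.  11.] [480. 238.  48.] [95 96 96]
283 242 [-17. -39.  12.] [480. 238.  50.] [97 99 98]
283 244 [-17. -42.  12.] [481. 239.  53.] [96 97 97]
283 246 [-17. -43.  11.] [481. 238.  54.] [96 96 98]
283 248 [-16. -47.  12.] [481. 239.  58.] [96 97 97]
354 232 [25. 11. -4.] [523. 227.  -0.] [211 209 205]
354 234 [25. 13. -6.] [524. 225.  -1.] [210 208 203]
354 236 [25. 11. -7.] [524. 224.  -0.] [210 207 204]
354 238 [25. 13. -9.] [524. 222.  -1.] [198 195 192]
354 240 [ 18. -36.  11.] [516. 242.  48.] [98 98 98]
354 242 [ 18. -39.  11.] [515. 242.  50.] [96 96 97]
354 244 [ 18. -42.  12.] [515. 242.  53.] [98 98 98]
354 246 [ 17. -44.  12.] [515. 242.  56.] [ 99 100  99]
354 248 [ 17. -46.  11.] [515. 242.  57.] [98 98 98]
scene lowest [[0.486, 0.22, 0.044], [0.486, 0.226, 0.044], [0.486, 0.224, 0.044], [0.487, 0.222, 0.044], [0.486, 0.228, 0.044], [0.517, 0.224, 0.046], [0.486, 0.217, 0.046], [0.486, 0.221, 0.047], [0.519, 0.221, 0.047], [0.486, 0.223, 0.047]] [[218, 457], [218, 460], [218, 459], [218, 458], [218, 461], [229, 461], [217, 456], [217, 458], [229, 460], [217, 459]]
```

View pics/scene5.png

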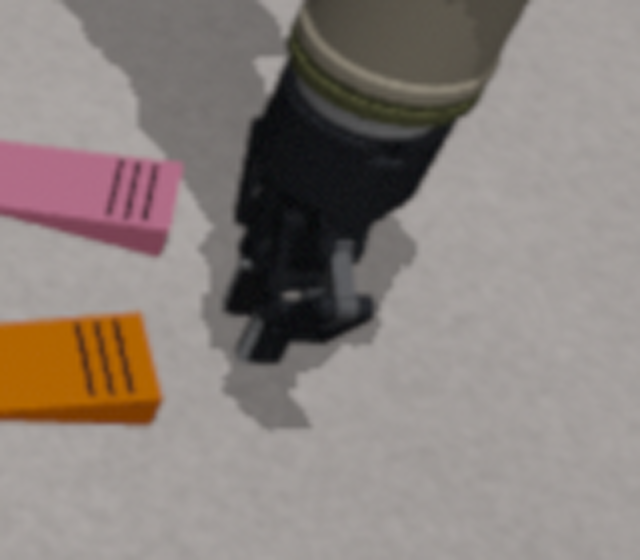

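Both cameras put the tips at z ≈ 0.045 while the TCP reads 0.011, so the offset is about 34 mm. I'll descend 3 cm and check again.

>>> {"method": "arm_command", "body": {"twist": [[0,0,0],[0,0,0],[0,0,0],[0,0,0],[0,0,0]], "linear": [[0,1,0],[0,2,0],[0,3,0],[0,3,0],[0,3,0]], "gripper": [0.7,0.7,0.7,0.7,0.7]}}

```text
time: 10.25
position: [0.4987, 0.2286, -0.0189]
orientation: [-90.0, 0.0, 5.5]
contact_force: [0.4, -0.3, -0.2]
finger_gap: 0.0255
```

```bash
python3 - <<'E'
from h import *
s,R=st(); print(s['time'],s['position'],s['contact_force'],s['finger_gap'])
f=grab('wrist','wrist6.png'); P=pts(f)
for u in (283,354):
    for v in range(236,244,2): print(u,v,(P[v,u]*1000).round(0),f['img'][v,u])
g=grab('scene'); J=cv2.cvtColor(g['img'],cv2.COLOR_RGB2BGR); cv2.imwrite('pics/scene6.png',cv2.resize(J[140:280,400:560],None,fx=4,fy=4,interpolation=cv2.INTER_CUBIC))
Q=pts(g); k=np.zeros(Q.shape[:2],bool);k[150:260,445:520]=1
I=g['img'].astype(int)
m=k&(I.max(2)<90)&(g['range_z']>0)&(Q[...,2]>.010)
q=Q[m]; i=np.argsort(q[:,2])[:8]; print('scene lowest',q[i].round(3).tolist())
E
```

```text
10.25 [ 0.49870809  0.22858763 -0.01887624] [ 0.35488149 -0.34315154 -0.1623685 ] 0.025453026085406436
283 236 [479. 232.  -2.] [147 146 143]
283 238 [479. 231.  -1.] [141 139 136]
283 240 [480. 238.  17.] [90 92 92]
283 242 [481. 238.  20.] [92 93 93]
354 236 [519. 236.  -1.] [152 150 148]
354 238 [519. 235.  -1.] [144 142 140]
354 240 [516. 242.  19.] [94 95 96]
354 242 [515. 242.  21.] [95 97 97]
scene lowest [[0.485, 0.227, 0.015], [0.486, 0.218, 0.015], [0.486, 0.22, 0.016], [0.519, 0.224, 0.016], [0.485, 0.23, 0.016], [0.487, 0.224, 0.017], [0.486, 0.228, 0.017], [0.487, 0.221, 0.017]]
```

View pics/scene6.png

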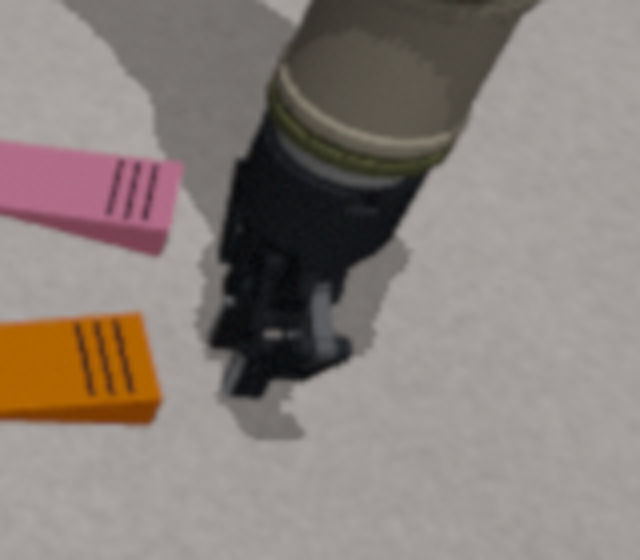

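Confirmed: the tips are at about 15 mm. I'll go down another 8 mm and start the push.

>>> {"method": "arm_command", "body": {"twist": [[0,0,0],[0,0,0],[0,0,0],[0,0,0],[0,0,0],[0,0,0],[0,0,0],[0,0,0],[0,0,0],[0,0,0],[0,0,0],[0,0,0]], "linear": [[0,0.5,0],[0,0.8,0],[0,0.8,0],[0,0.8,-1],[0,0.8,-2],[0,0.8,-2.8],[0,0.8,-3.3],[0,0.8,-3.8],[0,0.8,-4.3],[0,0.8,-4.8],[0,0.8,-5],[0,0.8,-5]], "gripper": [0.7,0.7,0.7,0.7,0.7,0.7,0.7,0.7,0.7,0.7,0.7,0.7]}}

```text
time: 11.85
position: [0.5035, 0.1784, -0.0268]
orientation: [-90.0, 0.0, 5.4]
contact_force: [0.1, -0.0, 0.3]
finger_gap: 0.0258
```

```bash
cat > look.py <<'E'
import sys
from h import *
s,R=st(); print(s['time'],s['position'],s['contact_force'])
g=grab('scene'); J=cv2.cvtColor(g['img'],cv2.COLOR_RGB2BGR); cv2.imwrite('pics/'+sys.argv[1],cv2.resize(J[130:270,310:510],None,fx=4,fy=4,interpolation=cv2.INTER_CUBIC))
r,Q=wedge(g,(330,195,450,265)); print(r,cv2.boxPoints(r).round(1).tolist())
P=pts(g); I=g['img'].astype(int); k=np.zeros(I.shape[:2],bool); k[205:245,335:375]=1
from scipy.optimize import least_squares
A=P[k&(I[...,0]>3*I[...,1])&(I[...,0]>3*I[...,2])&(I[...,0]>60)&(g['range_z']>0)]
t=least_squares(lambda x:np.linalg.norm(A-x,axis=1)-.02,A.mean(0)+[-.012,0,-.008],loss='soft_l1',f_scale=.002); print('foot',len(A),t.x)
E
python3 look.py scene7.png
```

```text
11.85 [ 0.50354022  0.17843247 -0.02677469] [ 0.11056081 -0.04853404  0.25027003]
((512.0074462890625, 107.79237365722656), (61.02064895629883, 138.91722106933594), 5.031205177307129) [[475.5, 174.3000030517578], [487.70001220703125, 35.900001525878906], [548.5, 41.29999923706055], [536.2999877929688, 179.6999969482422]]
foot 111 [0.51980029 0.00693903 0.02005617]
```

View pics/scene7.png

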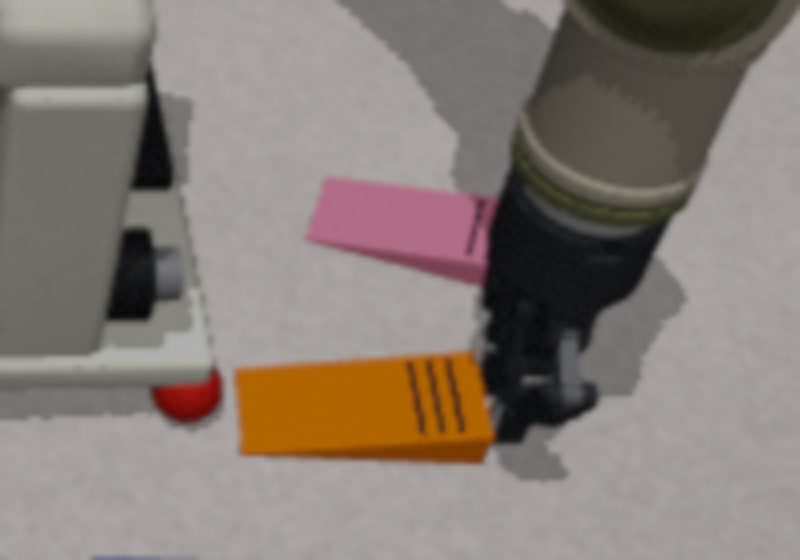

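The wedge is now moving squarely ahead of both fingers, with its tip about 32 mm short of the foot. I'll push on.

>>> {"method": "arm_command", "body": {"twist": [[0,0,0],[0,0,0],[0,0,0],[0,0,0],[0,0,0],[0,0,0],[0,0,0],[0,0,0],[0,0,0],[0,0,0],[0,0,0],[0,0,0]], "linear": [[0,0,-0.4],[0,0,-0.8],[0,0,-1.2],[0,0,-1.6],[0,0,-2],[0,0,-2.4],[0,0,-2.8],[0,0,-3.2],[0,0,-3.6],[0,0,-4],[0,0,-4.2],[0,0,-4.2]], "gripper": [0.7,0.7,0.7,0.7,0.7,0.7,0.7,0.7,0.7,0.7,0.7,0.7]}}

```text
time: 13.4
position: [0.5078, 0.1375, -0.0267]
orientation: [-89.9, -0.0, 5.5]
contact_force: [0.0, 4.7, -0.6]
finger_gap: 0.0256
```

```bash
python3 look.py scene8.png
```

```text
13.4 [ 0.50778884  0.137526   -0.0266934 ] [ 4.65725646e-03  4.73518372e+00 -6.23374242e-01]
((517.2650756835938, 66.77702331542969), (60.11266326904297, 138.11709594726562), 5.770414352416992) [[480.3999938964844, 132.5], [494.29998779296875, -5.0], [554.0999755859375, 1.100000023841858], [540.2000122070312, 138.5]]
foot 128 [0.51962323 0.00664326 0.02344316]
```

View pics/scene8.png

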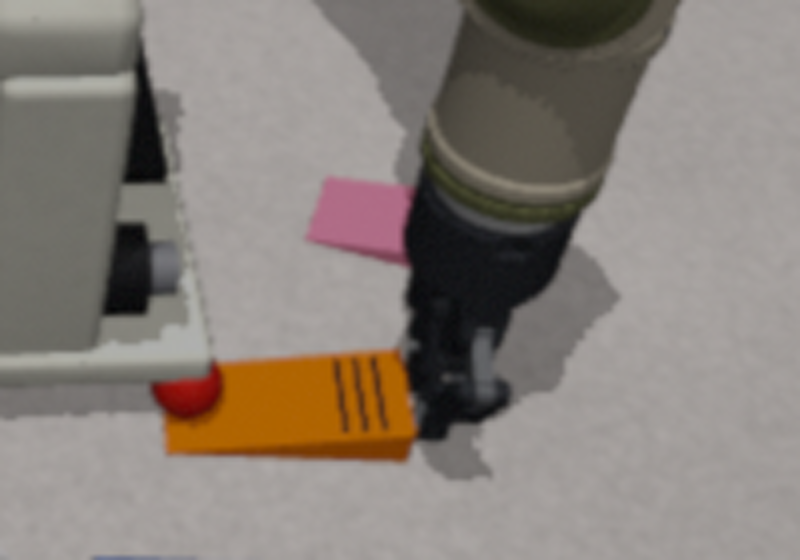

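The tip is under the foot, which has risen 3 mm, and the push force is 5 N.

>>> {"method": "arm_command", "body": {"twist": [[0,0,0],[0,0,0],[0,0,0],[0,0,0],[0,0,0],[0,0,0],[0,0,0],[0,0,0],[0,0,0]], "linear": [[0,0,-0.3],[0,0,-0.6],[0,0,-0.9],[0,0,-1.2],[0,0,-1.5],[0,0,-1.8],[0,0,-2.1],[0,0,-2.4],[0,0,-2.4]], "gripper": [0.7,0.7,0.7,0.7,0.7,0.7,0.7,0.7,0.7]}}

```text
time: 14.58
position: [0.5098, 0.1121, -0.0268]
orientation: [-90.1, 0.0, 5.4]
contact_force: [1.1, 1.8, -0.1]
finger_gap: 0.0258
```

```bash
python3 look.py scene9.png
```

```text
14.575 [ 0.50983967  0.11212891 -0.02675367] [ 1.07377952  1.82341618 -0.05103603]
((518.719970703125, 41.24857711791992), (60.14081573486328, 134.96405029296875), 5.176108360290527) [[482.70001220703125, 105.69999694824219], [494.8999938964844, -28.700000762939453], [554.7999877929688, -23.200000762939453], [542.5999755859375, 111.19999694824219]]
foot 135 [0.51891315 0.00576455 0.02839854]
```

>>> {"method": "arm_command", "body": {"twist": [[0,0,0],[0,0,0],[0,0,0]], "linear": [[0,0,-0.2],[0,0,-0.4],[0,0,-0.4]], "gripper": [0.7,0.7,0.7]}}

```text
time: 15.0
position: [0.5102, 0.1089, -0.0267]
orientation: [-90.0, 0.0, 5.4]
contact_force: [-0.0, 3.4, -0.4]
finger_gap: 0.0256
```

>>> {"method": "arm_command", "body": {"twist": [[0,0,0],[0,0,0]], "linear": [[0,0,-0.2],[0,0,-0.2]], "gripper": [0.7,0.7]}}

```text
time: 15.25
position: [0.5104, 0.1068, -0.0268]
orientation: [-90.0, 0.0, 5.4]
contact_force: [0.9, 2.8, -0.2]
finger_gap: 0.0251
```

```bash
python3 look.py scene10.png
```

```text
15.25 [ 0.51040939  0.10681253 -0.02675508] [ 0.93383497  2.75334285 -0.2013894 ]
((519.6126708984375, 36.037662506103516), (60.96353530883789, 137.68870544433594), 5.682734489440918) [[482.5, 101.5], [496.1000061035156, -35.5], [556.7999877929688, -29.5], [543.0999755859375, 107.5999984741211]]
foot 137 [0.51858004 0.0057292  0.02938211]
```

>>> {"method": "arm_command", "body": {"twist": [[0,0,0],[0,0,0],[0,0,0]], "linear": [[0,0,-0.1],[0,0,-0.2],[0,0,-0.2]], "gripper": [0.7,0.7,0.7]}}

```text
time: 15.68
position: [0.5106, 0.1053, -0.0267]
orientation: [-90.0, -0.0, 5.5]
contact_force: [-0.6, 3.9, 0.6]
finger_gap: 0.0259
```

>>> {"method": "arm_command", "body": {"twist": [[0,0,0],[0,0,0],[0,0,0]], "linear": [[0,0,-0.1],[0,0,-0.2],[0,0,-0.2]], "gripper": [0.7,0.7,0.7]}}

```text
time: 16.05
position: [0.5108, 0.1048, -0.0267]
orientation: [-89.9, -0.0, 5.5]
contact_force: [-1.0, 9.4, -0.8]
finger_gap: 0.0257
```

```bash
python3 look.py scene11.png
```

```text
16.05 [ 0.51076273  0.10484986 -0.02673545] [-1.02373966  9.37462834 -0.82332483]
((520.0505981445312, 33.31310272216797), (60.51152420043945, 136.2667694091797), 5.219039440155029) [[483.70001220703125, 98.4000015258789], [496.1000061035156, -37.29999923706055], [556.4000244140625, -31.799999237060547], [544.0, 103.9000015258789]]
foot 135 [0.51890666 0.00542088 0.0295646 ]
```

>>> {"method": "arm_command", "body": {"twist": [[0,0,0],[0,0,0],[0,0,0]], "linear": [[0,0,-0.1],[0,0,-0.2],[0,0,-0.2]], "gripper": [0.7,0.7,0.7]}}

```text
time: 16.48
position: [0.5109, 0.1045, -0.0267]
orientation: [-89.7, -0.1, 5.6]
contact_force: [-2.7, 12.6, 0.2]
finger_gap: 0.0257
```

```bash
python3 look.py scene12.png
```

```text
16.475 [ 0.51092273  0.10451102 -0.02667833] [-2.69603338 12.63524478  0.24360642]
((519.732421875, 33.39949417114258), (61.13776779174805, 136.44911193847656), 5.204540252685547) [[483.1000061035156, 98.5999984741211], [495.5, -37.29999923706055], [556.4000244140625, -31.799999237060547], [544.0, 104.0999984741211]]
foot 135 [0.51875542 0.00544608 0.02953779]
```

View pics/scene12.png

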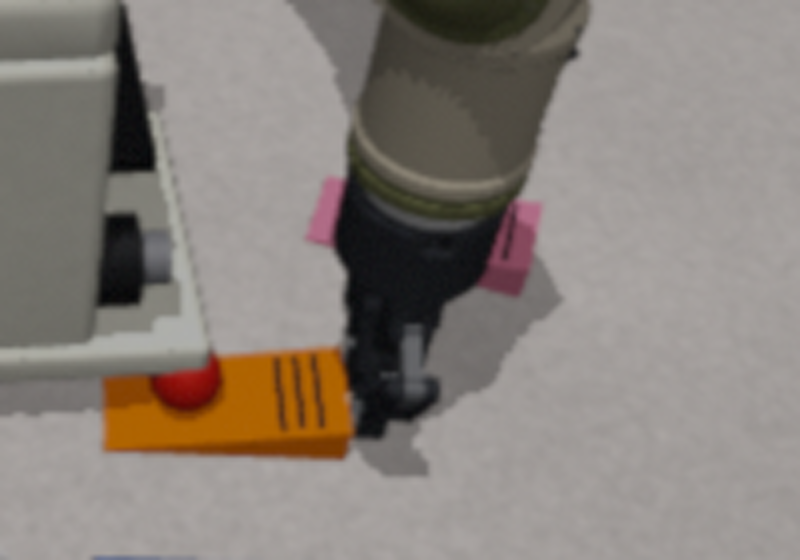

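The wedge has jammed: the force climbs to 12.6 N while the foot stays at 29.5 mm. I'll back off gently, lift and check.

>>> {"method": "arm_command", "body": {"twist": [[0,0,0],[0,0,0],[0,0,0],[0,0,0],[0,0,0],[0,0,0],[0,0,0],[0,0,0],[0,0,0],[0,0,0],[0,0,0],[0,0,0],[0,0,0]], "linear": [[0,0,0.4],[0,0,0.8],[0,0,2],[0,0,4],[0,0,6],[0,0,7],[0,-4,7],[0,-9,7],[0,-14,7],[0,-19,7],[0,-22,7],[0,-22,7],[0,-22,7]], "gripper": [0.7,0.7,0.7,0.7,0.7,0.7,0.7,0.7,0.7,0.7,0.7,0.7,0.7]}}

```text
time: 18.15
position: [0.5038, 0.1705, 0.1927]
orientation: [-90.0, 0.0, 5.4]
contact_force: [-0.5, -0.4, 0.0]
finger_gap: 0.0257
```

```bash
python3 look.py scene13.png; python3 - <<'E'
from h import *
f=grab('scene','scene14.png'); P=pts(f); f0=dict(np.load('pics/scene0.npz')); P0=pts(f0)
# base-top plane tilt
for q,g in((P0,f0),(P,f)):
    k=np.zeros(q.shape[:2],bool);k[150:240,260:372]=1
    Q=q[k&(q[...,2]>.05)&(q[...,2]<.075)&(g['range_z']>0)]
    A=np.c_[Q[:,:2],np.ones(len(Q))];w=np.ones(len(Q),bool)
    for _ in range(10):
        c=np.linalg.lstsq(A[w],Q[w,2],rcond=None)[0]; w=abs(Q[:,2]-A@c)<.003
    print('tilt rad',np.hypot(c[0],c[1]),c,w.sum())
for t in ['dish','slide_box','dish_stack','bottle','beaker']:
    print(t,[(np.round(d['box']).tolist(),round(d['confidence'],2)) for d in ctrl.search_frame('scene',t)][:1])
E
```

```text
18.15 [0.50384914 0.1705387  0.19265397] [-0.54806172 -0.39531841  0.01533274]
((520.7721557617188, 28.807086944580078), (61.43595504760742, 127.98699951171875), 6.427096366882324) [[483.1000061035156, 89.0], [497.3999938964844, -38.20000076293945], [558.5, -31.299999237060547], [544.0999755859375, 95.80000305175781]]
foot 137 [0.51914116 0.00552729 0.0293082 ]
tilt rad 0.07528777831284778 [-0.04209981 -0.06241679  0.07730742] 2192
tilt rad 0.0030305266362989783 [-0.00232542 -0.00194332  0.06482893] 2205
dish [([272.0, 266.0, 320.0, 306.0], 0.76)]
slide_box [([334.0, 270.0, 378.0, 303.0], 0.62)]
dish_stack [([167.0, 141.0, 208.0, 180.0], 0.7)]
bottle [([98.0, 206.0, 146.0, 261.0], 0.64)]
beaker [([154.0, 168.0, 192.0, 212.0], 0.94)]
```

View pics/scene14.png

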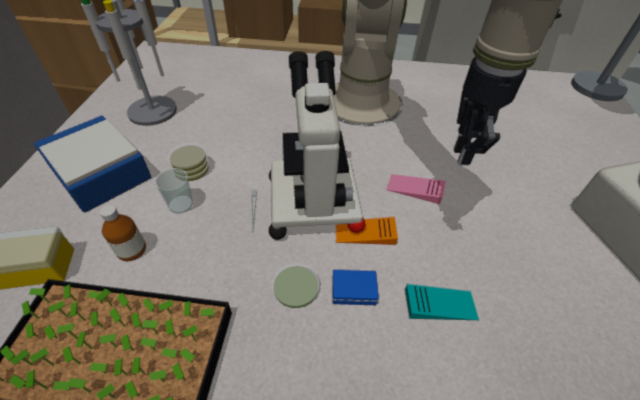

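The base tilt has dropped from 0.075 to 0.003 rad and held after release. The foot at (356,226) rests on the wedge, the bystanders look unmoved, and the robot is clear.

```bash
python3 -c "
from station import ctrl
print(ctrl.sign_off(), ctrl.observe()['time'])"
```

```text
the job is handed in; nothing more can be done
the job is handed in; nothing more can be done
```

I pushed the orange wedge thin edge first under the red foot until it jammed, then backed the fingers off, lifted clear and handed the job in at about 18.5 s. `sign_off` gives no verdict.

- **Microscope level:** after release, the base-top tilt measured 0.003 rad, down from 0.075 at the start. The red foot's ball centre stands at 29.3 mm, against 29 mm expected when level. The push force climbed from 4 to 12.6 N while the foot stopped rising.
- **Wedge position:** its centre is about 25 mm from the foot horizontally and it looks flat on the bench.
- **Bystanders:** the dish, dish stack, slide box, bottle and beaker boxes match the start to within a few pixels. The forceps I checked only by eye, in the picture.
- **Contact:** the robot stayed off the microscope and the look-alikes, and the force on the tool read about 0 after retreat. The contact force of the foot on the wedge could not be measured directly.

**First pass missed:** the fingertips sit about 34 mm higher than the reported TCP height implies. The first pass therefore went over the wedge without touching it. I measured the tips with two cameras and corrected the height, so the commanded TCP was at z = -0.027 m during the push.

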